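# Open the water bath and set its make-up valve two turns open

## Task

Get the thermostat bath ready for topping up: first lift its loose lid off by the knob and set it down gently, flat and knob up, on a free patch of the bench. Then turn the bench valve's handwheel clockwise by its crank handle until it is shut against its stop, and back it off exactly two full turns from there. Finish while still gripping the crank handle at that setting; leave the bottles and the beaker alone.

Things in the scene. Friction and masses are not known exactly. Their poses are not given: they have to be found in the camera images.
- bath: thermostat water bath fixed to the bench: square white housing 164 x 164 mm, 54 mm high, with a round stainless pot on it (150 mm outside, 142 mm inside diameter, rim 120 mm above the bench). Origin on the bench under its centre; z up. It stands left or right of the robot's centre line, the valve on the other side; the bench between the two is free
- lid: loose round stainless lid, 0.25 to 0.5 kg, 158 mm flange, black knob in its centre. It lies on the pot's rim; a 132 mm plug, 6 mm deep, hangs 5 mm clear inside the pot. Origin at the centre of the plug's flat underside (6 mm below the rim in place, at bench height when set down flat); z is the lid's axis, towards the knob; knob top at z = 52 mm
- lid_knob (a point): grip point in the lid's black knob, 38 mm above the lid's origin. The knob is an upright cylinder of 28 mm diameter from 21 to 52 mm above the lid's origin; the lid's plate below it reaches up to 14 mm
- valve: brass water valve fixed to the bench, flange 72 mm, with a short horizontal pipe along its own +x that turns down into the bench 52 mm out. Origin on the bench, on the vertical axis of the handwheel, which turns about it
- wheel (a joint): horizontal aluminium handwheel, 113 mm over its rim, rim 75 to 89 mm above the bench, hub top 94 mm. Value in rad: 0 = shut against the hard stop, grows as it opens; opening is counterclockwise seen from above, closing clockwise. One turn is 6.283. Starts 0.35 to 1.1 turns open; can open to 3.5. Takes 0.12 N m (2.5 N at the handle) and stays where it is left
- handle: ivory plastic upright crank handle on the wheel's rim, 50 mm from the wheel's axis, 19 mm diameter, 52 mm tall. It spins freely on its own pin, so a gripper can keep its direction while carrying it round. Origin at its foot, on its axis, 91 mm above the bench; top 143 mm above the bench. The body's own yaw tells nothing
- handle_grip (a point): grip point on the crank handle's axis, 30 mm above its foot (121 mm above the bench)
- bottle_amber: amber glass bottle with white cap, 68 mm diameter, 150 mm tall, origin under its centre; a bystander
- bottle_clear: clear glass bottle with blue cap, 60 mm diameter, 130 mm tall, origin under its centre; a bystander
- beaker: white beaker, 64 mm diameter, 70 mm tall, origin under its centre; a bystander
Mind the look-alikes: they are no part of the job. Of the things shaped like the lid, the stainless one is meant. Leave any blue look-alike of the valve alone.

How it is judged:
By the outcome, as a careful person would: the job done as asked, in the order asked, and still so for the second after the job is handed in, while the arm keeps its last pose, push and grip.
It also fails if it takes over 67 s, if anything falls off the work surface, if the arm or the gripper's body presses on something with over 40 N, if the wrist force passes 120 N, or if a joint passes its speed limit or range.

## Robot

A 7-joint arm with a two-finger parallel gripper is mounted at the origin on the work surface. World frame = base frame: x ahead of the robot, y to its left, z up, the work surface at z = 0. Lengths are in m, angles in rad, forces in N, time in s.
With the tool pointing down it reaches from about 0.4 to 0.85 m from the base axis. Payload 10.4 kg.
Tool frame: the origin (TCP) lies midway between the tips of the shut fingers; the grasp point (between the pads) lies arm.grip_depth behind it (arm.grip_depth is the distance from the TCP to the grasp point, in m); z points along the fingers, y is the line along which they close (so a half turn about z gives the same grasp; the last joint's range is limited). The gripper opens to 87 mm and grips with 3 to 60 N. Pads are 19 mm wide; open, the fingers measure 117 mm over their backs; the gripper's body (75 mm by 190 mm) begins 51 mm behind the grasp point.
Start: joints at [1.256, 0.332, -0.065, 1.46, 0.022, 1.35, -0.088], TCP at [0.18, -0.599, 0.223] pointing down, gripper open.
Joint ranges: [-2.6, 2.6], [-0.5, 2.12], [-1.47, 1.34], [0.16, 2.42], [-1.27, 4.41], [0.06, 2.06], [-2.6, 2.6]. Speed limits (rad/s): [2.22, 2.22, 2.79, 2.79, 3.14, 3.14, 3.14].

## Interface

Orientations are given as a unit quaternion [w, x, y, z].
In Python, from rig import arm, viewer, sign_off gives the robot as it stands. The module is installed in compiled form; this text tells all that it offers.
- The arm moves only by the tool drive_tool, never from a script. Its argument "plan" is a list of rows, each a list of 7 numbers: the shift along the world's x, y, z scaled (see below), then the turn, a rotation vector about the world's x, y, z scaled (see below), then the opening, from 0 (shut) to 1 (fully open). A call has 1 to 8 rows; each row shifts and turns the commanded pose from where the row before left it; what a row does not reach is not made up. The controller multiplies each number of a shift by 750 mm and each number of a turn by 180 degrees. A row lasts 1/8 s, in which the tool goes at most 62.5 mm and 10.7 degrees, less where a joint would pass 70% of its speed; a pose out of reach is approached as far as the arm can. A call with a number of a shift or a turn outside -1 to 1 is refused whole. A call with a gripper value outside its range is refused whole. The fingers move at their own pace and stop on an object; the grip force is fixed at half the most. Time passes only in rows, so rows that do not move let the fingers close. It gives the time, the measured TCP pose, the force, the opening and the grip force at its end, in the units of the state.
- arm.read_state(): the state, without advancing time (a new reading comes with each control period).
- viewer.snapshot(name): name is "scene" or "top"; returns a dict with "img" (420x560x3 uint8, red, green, blue), "mtx" (3x3 intrinsics, pixels), "rvec" (rotation vector, rad) and "tvec" (3), from world to camera coordinates, as OpenCV has them. Camera axes: x right, y down, z forward; pixel columns grow to the right and rows downward; lengths in m; the calibration is good to about 2 mm. A picture is of the moment at which its call begins. There is no depth.
- sign_off(): hands the job in; it is judged then, once.
The state is a dict: "t": time; "joint_pos": joint angles; "joint_vel": joint speeds; "tau": joint torques, N m; "tool_pos": TCP position; "orientation": TCP orientation; "contact_force": force on the tool from outside, world axes, zero at the start; "torque": the same for the moment, N m; "opening": finger opening in m; "gripper_force": force on a finger pad.
Only numpy, scipy, OpenCV 4.12 (cv2) and the standard library are available. Lean on these libraries where they do the work, as an engineer would, in place of code of your own. Each camera call takes 0.05 s, during which the arm holds its last target. There are 200 camera calls.

## Working session

There is one attempt and no reset: what is moved stays moved. The work goes in short steps, Python scripts to look and compute and a tool call to move; the robot and the scene stay as the last step left them, time stands still between calls to the robot, and variables do not carry over. Pictures are saved under pics/ and viewed, at most 10 in all, crops included, and the job is handed in when it is done.

Besides the shell and the picture viewer there is one more tool, called after ">>>" as a command line: name --pt "numbers of a row" for each row, then --argument value for the rest. drive_tool: Moves the arm, as the interface text tells. Shifts and turns lie within -1 to 1; 1 stands for 750 mm of shift or 180 degrees of turn. Its arguments: {"type":"object","properties":{"plan":{"type":"array","items":{"type":"array","items":{"type":"number"}}}},"required":["plan"]}

```bash
mkdir -p pics
cat > h.py <<'E'
import numpy as np, cv2
from rig import arm, viewer, sign_off
def snap(n,f=None):
    s=viewer.snapshot(n)
    if f: cv2.imwrite('pics/'+f,cv2.cvtColor(s['img'],cv2.COLOR_RGB2BGR))
    return s
def ray(s,p):
    R=cv2.Rodrigues(np.array(s['rvec'],float))[0]; t=np.array(s['tvec'],float).ravel()
    d=R.T@np.linalg.solve(s['mtx'],[p[0],p[1],1.]); return -R.T@t,d/np.linalg.norm(d)
def plane(s,p,z):
    c,d=ray(s,p); return c+d*(z-c[2])/d[2]
def tri(s1,p1,s2,p2):
    c1,d1=ray(s1,p1);c2,d2=ray(s2,p2)
    A=np.c_[d1,-d2];k=np.linalg.lstsq(A,c2-c1,rcond=None)[0]
    a,b=c1+k[0]*d1,c2+k[1]*d2; return (a+b)/2,np.linalg.norm(a-b)
def proj(s,P):
    return cv2.projectPoints(np.array([P],float),np.array(s['rvec'],float),np.array(s['tvec'],float),np.array(s['mtx'],float),None)[0].ravel()
E
python3 - <<'E'
from h import *
a=snap('scene','s0.png');b=snap('top','t0.png')
cv2.imwrite('pics/both0.png',cv2.cvtColor(np.vstack([a['img'],b['img']])[:, :],cv2.COLOR_RGB2BGR))
for s in(a,b): print(ray(s,(280,210)),s['mtx'].tolist())
st=arm.read_state();print({k:np.round(v,3).tolist() for k,v in st.items()}, arm.grip_depth)
E
```

```text
(array([ 1.33970718, -0.35044099,  0.92201263]), array([-0.66928069,  0.34515048, -0.65797758])) [[460.2787693759229, 0.0, 284.4425765489354], [0.0, 460.2787693759229, 202.21861558838833], [0.0, 0.0, 1.0]]
(array([0.33087592, 0.13346275, 1.33684427]), array([ 0.12496131, -0.01167594, -0.99209291])) [[529.3197258334212, 0.0, 280.0376276276838], [0.0, 529.3197258334212, 211.47917770756925], [0.0, 0.0, 1.0]]
{'t': 0.1, 'joint_pos': [1.256, 0.333, -0.065, 1.461, 0.022, 1.35, -0.089], 'joint_vel': [-0.001, -0.001, -0.0, -0.002, 0.0, 0.0, -0.0], 'tau': [0.001, -62.455, 0.024, -39.072, -0.061, 0.037, 0.0], 'tool_pos': [0.18, -0.598, 0.222], 'orientation': [-0.001, 0.989, 0.145, -0.0], 'contact_force': [1.154, 0.161, 0.907], 'torque': [-0.003, -0.004, -0.014], 'gripper_force': 0.0, 'opening': 0.087} 0.0187
```

View pics/s0.png

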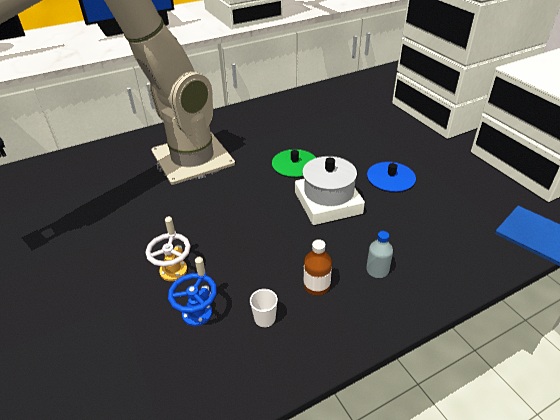

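View pics/t0.png

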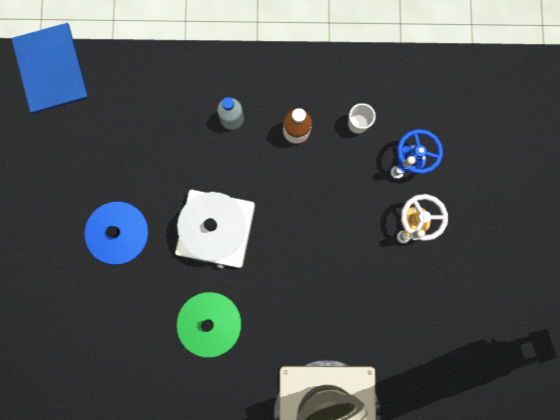

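The stainless lid sits on the pot (top view 211,226; scene 330,178). The green lid (209,325) and the blue lid (116,233) are look-alikes. The brass valve with the aluminium wheel is at top (424,217), scene (168,250). The blue-wheeled one (420,150) is the look-alike. I'll confirm both with one enlarged crop.

Run:
```python
import cv2,numpy as np
s=cv2.imread('pics/s0.png');t=cv2.imread('pics/t0.png')
f=lambda im,x,y,w,h:cv2.resize(im[y:y+h,x:x+w],(400,300),interpolation=cv2.INTER_CUBIC)
cv2.imwrite('pics/c0.png',np.vstack([np.hstack([f(s,130,200,120,90),f(t,370,180,100,75)]),np.hstack([f(s,280,140,100,75),f(t,160,180,120,90)])]))
```

```text
(no output)
```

View pics/c0.png

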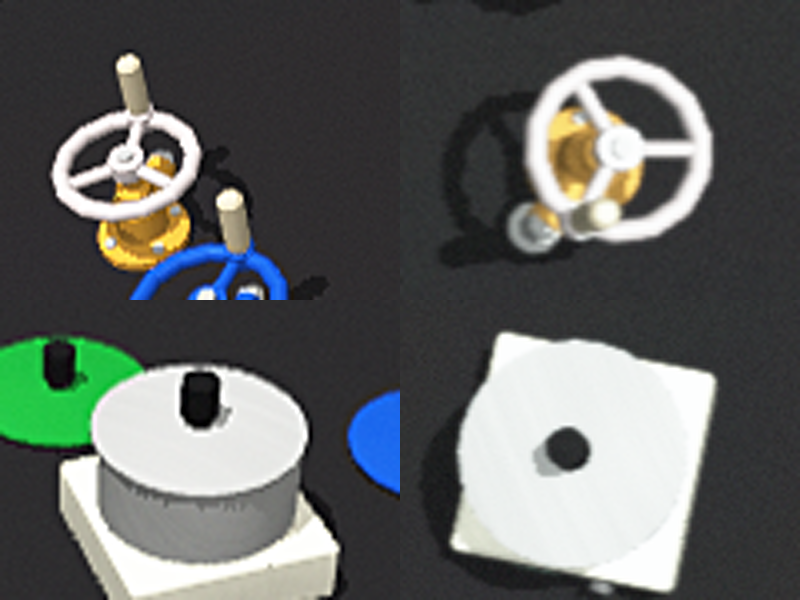

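The crop confirms both: the white/stainless lid with its black knob on the pot (knob top at scene ≈330,160 and top ≈211,224), and the brass valve with the white wheel (handle top at scene ≈168,219 and top ≈421,233). Now I'll measure by masks and triangulation.

```bash
cat >> h.py <<'E'
def blobs(s,m,box,amin=8):
    x,y,w,h=box; M=np.zeros(m.shape,np.uint8); M[y:y+h,x:x+w]=m[y:y+h,x:x+w]
    n,l,st,c=cv2.connectedComponentsWithStats(M)
    return sorted([(int(st[i,4]),c[i].round(2).tolist(),st[i,:4].tolist()) for i in range(1,n) if st[i,4]>=amin],reverse=True)
E
python3 - <<'E'
from h import *
a=snap('scene');b=snap('top')
ga=a['img'].max(2);gb=b['img'].max(2)
print('knob',blobs(a,ga<60,(310,150,40,35)),blobs(b,gb<60,(195,210,32,32)))
ha=cv2.cvtColor(a['img'],cv2.COLOR_RGB2HSV);hb=cv2.cvtColor(b['img'],cv2.COLOR_RGB2HSV)
iv=lambda h:((h[...,0]>15)&(h[...,0]<40)&(h[...,1]>18)&(h[...,1]<110)&(h[...,2]>100))
print('ivory',blobs(a,iv(ha),(150,205,40,45)),blobs(b,iv(hb),(410,222,25,22)))
wh=lambda h:(h[...,1]<25)&(h[...,2]>150)
print('wheel',blobs(a,wh(ha),(135,225,65,50),60),blobs(b,wh(hb),(395,185,60,60),60))
print('lid',blobs(b,(gb>150),(165,180,100,100),500))
print('tri knob ~',tri(a,(330.2,159.5),b,(210.7,223.8)))
print('tri handle top',tri(a,(168,218.5),b,(421.2,233)))
print('tri hub',tri(a,(167.5,248),b,(425,216.8)))
for n,p in dict(amber=(299,116),clear=(229,104),beaker=(361,114)).items(): print(n,plane(b,p,.13 if n!='beaker' else .07))
print('blue hub',plane(b,(420,151),.094),'green lid',plane(b,(209,325),.01),'blue',plane(b,(116,233),.01))
print('free mid',plane(b,(320,250),0))
E
```

```text
knob [(265, [332.17, 153.07], [310, 150, 40, 11]), (120, [329.58, 164.29], [325, 158, 10, 14])] [(99, [209.95, 224.53], [205, 219, 11, 12])]
ivory [(117, [169.49, 225.27], [165, 216, 10, 19])] [(92, [417.67, 231.68], [410, 222, 16, 16])]
wheel [(676, [166.94, 249.16], [146, 231, 44, 35])] [(898, [424.68, 216.26], [402, 194, 46, 46])]
lid [(4521, [214.47, 227.75], [175, 190, 80, 78])]
tri knob ~ (array([0.44713674, 0.27432945, 0.16487274]), np.float64(0.0019967413231674253))
tri handle top (array([ 0.43094381, -0.20271834,  0.13851617]), np.float64(0.0005093718330840805))
tri hub (array([ 0.4745123 , -0.2282488 ,  0.08328721]), np.float64(0.0001833151213971827))
amber [0.7058618 0.0756371 0.13     ]
clear [0.73355626 0.24046189 0.13      ]
beaker [ 0.73090744 -0.08059945  0.07      ]
blue hub [ 0.63269701 -0.21759507  0.094     ] green lid [0.21215261 0.29096051 0.01      ] blue [0.43740675 0.52818313 0.01      ]
free mid [0.39811051 0.01626295 0.        ]
```

>>> drive_tool --pt "0.053 0.058 0.007 0 0 0.028 1" --pt "0.053 0.058 0.007 0 0 0.028 1" --pt "0.053 0.058 0.007 0 0 0.028 1" --pt "0.053 0.058 0.007 0 0 0.028 1" --pt "0.053 0.058 0.007 0 0 0.028 1" --pt "0.053 0.058 0.007 0 0 0.028 1" --pt "0.053 0.058 0.007 0 0 0.028 1" --pt "0.053 0.058 0.007 0 0 0.028 1"

```text
t: 1.2
tool_pos: [0.4988, -0.2491, 0.2648]
orientation: [0.0, 0.878, 0.479, 0.0]
contact_force: [0.4, -0.0, 0.4]
opening: 0.0868
gripper_force: 0.0
```

Run:
```python
from h import *
b=snap('top');s=snap('scene')
for z in (.082,.089): print(plane(b,(424.5,216.5),z))
print(plane(b,(209.95,224.53),.15), plane(s,(329.58,161),.166), [proj(b,(.447,.274,z)) for z in(.135,.166)])
```

```text
[ 0.47540473 -0.22735031  0.082     ]
[ 0.47459849 -0.22533756  0.089     ]
[0.44645402 0.2768743  0.15      ] [0.45411655 0.26881166 0.166     ] [array([212.00292901, 224.94198811]), array([210.39444763, 223.58849343])]
```

>>> drive_tool --pt "-0.009 0.08 0 0 0 0.014 1" --pt "-0.009 0.08 0 0 0 0.014 1" --pt "-0.009 0.08 0 0 0 0.014 1" --pt "-0.009 0.08 0 0 0 0.014 1" --pt "-0.009 0.08 0 0 0 0.014 1" --pt "-0.009 0.08 0 0 0 0.014 1" --pt "-0.009 0.08 0 0 0 0.014 1" --pt "-0.007 0.058 0 0 0 0.014 1"

```text
t: 2.3
tool_pos: [0.4444, 0.2154, 0.2648]
orientation: [0.0, 0.781, 0.625, 0.0]
contact_force: [-0.5, -0.9, 1.0]
opening: 0.0872
gripper_force: 0.0
```

>>> drive_tool --pt "0.0015 0.04 0 0 0 0 1" --pt "0.0015 0.0395 0 0 0 0 1" --pt "0 0 -0.05 0 0 0 1" --pt "0 0 -0.05 0 0 0 1" --pt "0 0 -0.04 0 0 0 1" --pt "0 0 -0.02 0 0 0 1" --pt "0 0 -0.01 0 0 0 1" --pt "0 0 0 0 0 0 1"

```text
t: 3.3
tool_pos: [0.4478, 0.2726, 0.1375]
orientation: [0.0, 0.782, 0.624, 0.0]
contact_force: [0.0, -0.7, 0.8]
opening: 0.0866
gripper_force: 0.0
```

Run:
```python
from h import *
a=snap('scene');b=snap('top')
f=lambda im,x,y,w,h:cv2.resize(im[y:y+h,x:x+w],(400,300),interpolation=cv2.INTER_CUBIC)
cv2.imwrite('pics/c1.png',np.hstack([f(a['img'],270,110,120,90),f(b['img'],160,180,120,90)])[...,::-1])
```

```text
(no output)
```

View pics/c1.png

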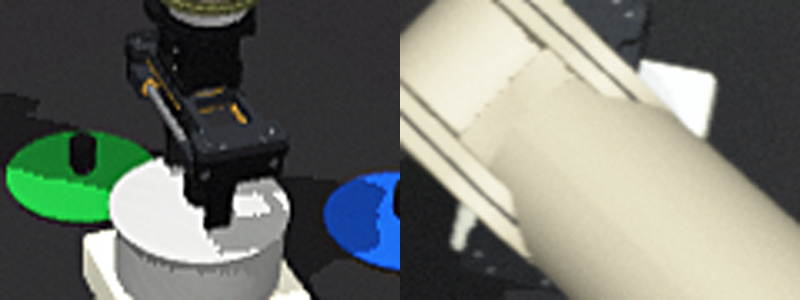

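The scene crop shows the fingers straddling the knob, clear of the plate; the top view is blocked by the arm. Closing now.

>>> drive_tool --pt "0 0 0 0 0 0 0.5" --pt "0 0 0 0 0 0 0.4" --pt "0 0 0 0 0 0 0" --pt "0 0 0 0 0 0 0" --pt "0 0 0 0 0 0 0" --pt "0 0 0 0 0 0 0"

```text
t: 4.15
tool_pos: [0.4476, 0.2725, 0.1371]
orientation: [0.0, 0.782, 0.624, 0.0]
contact_force: [0.1, 0.5, -0.0]
opening: 0.0351
gripper_force: 0.0
```

>>> drive_tool --pt "0 0 0 0 0 0 0" --pt "0 0 0 0 0 0 0" --pt "0 0 0 0 0 0 0" --pt "0 0 0 0 0 0 0"

```text
t: 4.65
tool_pos: [0.4475, 0.2725, 0.1371]
orientation: [0.0, 0.781, 0.624, 0.0]
contact_force: [-0.7, 0.3, 0.4]
opening: 0.0275
gripper_force: 30.0
```

>>> drive_tool --pt "0 0 0.005 0 0 0 0" --pt "0 0 0.01 0 0 0 0" --pt "0 0 0.015 0 0 0 0" --pt "0 0 0.02 0 0 0 0" --pt "0 0 0.02 0 0 0 0" --pt "0 0 0.01 0 0 0 0" --pt "0 0 0 0 0 0 0"

```text
t: 5.52
tool_pos: [0.4478, 0.2726, 0.1977]
orientation: [0.0, 0.782, 0.624, 0.001]
contact_force: [-0.2, 1.1, -3.2]
opening: 0.0271
gripper_force: 30.0
```

>>> drive_tool --pt "0 -0.015 0 0 0 0 0" --pt "0 -0.03 0 0 0 0 0" --pt "0 -0.045 0 0 0 0 0" --pt "0 -0.05 0 0 0 0 0" --pt "0 -0.05 0 0 0 0 0" --pt "0 -0.05 0 0 0 0 0" --pt "0 -0.05 0 0 0 0 0" --pt "0 -0.03 0 0 0 0 0"

```text
t: 6.52
tool_pos: [0.4469, 0.0297, 0.1966]
orientation: [-0.0, 0.782, 0.623, -0.0]
contact_force: [0.4, 0.5, -3.0]
opening: 0.0271
gripper_force: 30.0
```

Run:
```python
from h import *
a=snap('scene','s2.png')
```

```text
(no output)
```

View pics/s2.png

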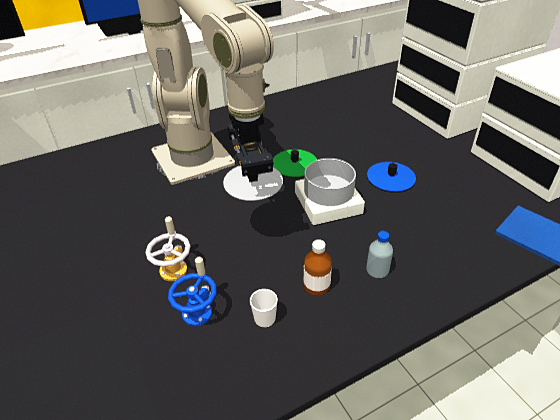

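The lid hangs level from the gripper (about 253,182), the pot is open, and the bench below is free.

>>> drive_tool --pt "0 -0.01 -0.02 0 0 0 0" --pt "0 0 -0.04 0 0 0 0" --pt "0 0 -0.05 0 0 0 0" --pt "0 0 -0.05 0 0 0 0" --pt "0 0 -0.03 0 0 0 0" --pt "0 0 -0.02 0 0 0 0" --pt "0 0 -0.008 0 0 0 0" --pt "0 0 0 0 0 0 0"

```text
t: 7.58
tool_pos: [0.4476, 0.0252, 0.0336]
orientation: [-0.0, 0.781, 0.624, 0.0]
contact_force: [-0.3, 0.9, -2.5]
opening: 0.0271
gripper_force: 30.0
```

>>> drive_tool --pt "0 0 -0.003 0 0 0 0" --pt "0 0 -0.003 0 0 0 0" --pt "0 0 -0.003 0 0 0 0" --pt "0 0 0 0 0 0 0"

```text
t: 8.07
tool_pos: [0.4475, 0.025, 0.0267]
orientation: [-0.0, 0.782, 0.624, -0.0]
contact_force: [0.9, -0.4, -2.0]
opening: 0.0275
gripper_force: 30.0
```

>>> drive_tool --pt "0 0 -0.002 0 0 0 0" --pt "0 0 -0.001 0 0 0 0" --pt "0 0 0 0 0 0 0"

```text
t: 8.45
tool_pos: [0.4475, 0.025, 0.0245]
orientation: [-0.0, 0.782, 0.624, -0.0]
contact_force: [0.0, -0.3, -3.0]
opening: 0.0271
gripper_force: 30.0
```

>>> drive_tool --pt "0 0 -0.001 0 0 0 0" --pt "0 0 0 0 0 0 0"

```text
t: 8.7
tool_pos: [0.4475, 0.025, 0.0238]
orientation: [-0.0, 0.782, 0.624, 0.0]
contact_force: [-0.4, -0.5, -2.4]
opening: 0.0272
gripper_force: 30.0
```

>>> drive_tool --pt "0 0 -0.001 0 0 0 0" --pt "0 0 0 0 0 0 0"

```text
t: 8.95
tool_pos: [0.4476, 0.0251, 0.023]
orientation: [0.0, 0.782, 0.624, 0.0]
contact_force: [-0.1, 1.0, -2.0]
opening: 0.027
gripper_force: 30.0
```

>>> drive_tool --pt "0 0 -0.001 0 0 0 0" --pt "0 0 0 0 0 0 0"

```text
t: 9.2
tool_pos: [0.4476, 0.025, 0.0229]
orientation: [0.0, 0.782, 0.624, -0.0]
contact_force: [-5.2, -0.3, 11.0]
opening: 0.0272
gripper_force: 30.0
```

>>> drive_tool --pt "0 0 -0.001 0 0 0 0" --pt "0 0 0 0 0 0 0"

```text
t: 9.45
tool_pos: [0.4476, 0.025, 0.0229]
orientation: [0.0, 0.782, 0.624, -0.001]
contact_force: [-10.6, -0.7, 23.2]
opening: 0.0272
gripper_force: 30.0
```

Touched down; I'll ease off slightly and release.

>>> drive_tool --pt "0 0 0.0015 0 0 0 0" --pt "0 0 0 0 0 0 0.4" --pt "0 0 0 0 0 0 0.6" --pt "0 0 0 0 0 0 1" --pt "0 0 0 0 0 0 1" --pt "0 0 0 0 0 0 1" --pt "0 0 0 0 0 0 1"

```text
t: 10.32
tool_pos: [0.4476, 0.025, 0.0227]
orientation: [0.0, 0.782, 0.624, 0.0]
contact_force: [0.8, 0.6, 0.1]
opening: 0.0771
gripper_force: 0.0
```

>>> drive_tool --pt "0 0 0 0 0 0 1" --pt "0 0 0.02 0 0 0 1" --pt "0 0 0.04 0 0 0 1" --pt "0 0 0.07 0 0 0 1" --pt "0 0 0.08 0 0 0 1" --pt "0 0 0.06 0 0 0 1" --pt "0 0 0.02 0 0 0 1"

```text
t: 11.2
tool_pos: [0.4486, 0.0255, 0.2438]
orientation: [0.002, 0.781, 0.624, 0.002]
contact_force: [0.6, 0.8, 0.0]
opening: 0.0866
gripper_force: 0.0
```

>>> drive_tool --pt "-0.003 -0.02 0 0 0 0 1" --pt "-0.003 -0.045 0 0 0 0 0.7" --pt "-0.003 -0.05 0 0 0 0 0.7" --pt "-0.003 -0.06 0 0 0 0 0.7" --pt "-0.003 -0.06 0 0 0 0 0.7" --pt "-0.003 -0.045 0 0 0 0 0.7" --pt "-0.003 -0.02 0 0 0 0 0.7" --pt "-0.002 -0.004 0 0 0 0 0.7"

```text
t: 12.2
tool_pos: [0.4296, -0.2031, 0.2392]
orientation: [-0.001, 0.782, 0.624, -0.0]
contact_force: [0.5, 1.1, 0.1]
opening: 0.0606
gripper_force: 0.0
```

Run:
```python
from h import *
a=snap('scene','s3.png');b=snap('top')
print(arm.read_state()['tool_pos'],arm.read_state()['joint_pos'])
ga=a['img'].max(2)
h=cv2.cvtColor(b['img'],cv2.COLOR_RGB2HSV)
# lid: white disc on bench
for n,s in (('s',a),('t',b)):
    h=cv2.cvtColor(s['img'],cv2.COLOR_RGB2HSV); u=proj(s,(.4476,.025,.01)); print(n,u,blobs(s,(h[...,1]<30)&(h[...,2]>140),(int(u[0])-50,int(u[1])-50,100,100),200))
```

```text
[ 0.43017895 -0.2020481   0.23980694] [ 0.84542849  0.01886331 -0.50303498  1.79079257  0.00897608  1.33494446
  0.11798267]
s [254.35846637 228.71128746] [(1498, [255.17, 230.78], [228, 212, 55, 38])]
t [316.789756   230.09473561] [(2922, [314.92, 230.24], [284, 200, 62, 62])]
```

View pics/s3.png

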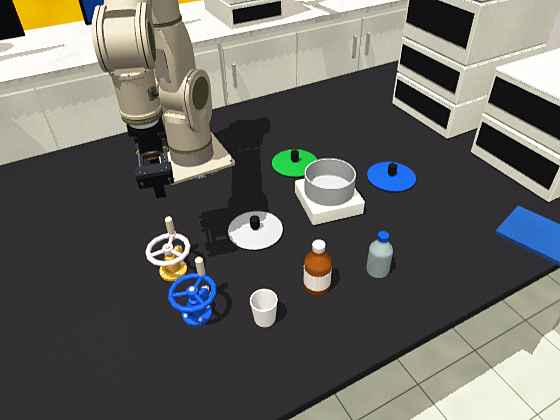

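The lid lies flat, knob up, on the bench (255,231), and the gripper is above the handle (168,219). Descending and gripping.

>>> drive_tool --pt "0.001 0 -0.03 0 0 0 0.7" --pt "0 0 -0.05 0 0 0 0.7" --pt "0 0 -0.04 0 0 0 0.7" --pt "0 0 -0.03 0 0 0 0.7" --pt "0 0 -0.02 0 0 0 0.7" --pt "0 0 -0.008 0 0 0 0.7" --pt "0 0 0 0 0 0 0.4" --pt "0 0 0 0 0 0 0.3"

```text
t: 13.3
tool_pos: [0.4316, -0.2031, 0.1075]
orientation: [0.001, 0.782, 0.624, 0.0]
contact_force: [-0.5, 0.1, 0.8]
opening: 0.0484
gripper_force: 0.0
```

>>> drive_tool --pt "0 0 0 0 0 0 0" --pt "0 0 0 0 0 0 0" --pt "0 0 0 0 0 0 0" --pt "0 0 0 0 0 0 0" --pt "0 0 0 0 0 0 0" --pt "0 0 0 0 0 0 0"

```text
t: 14.05
tool_pos: [0.4322, -0.2034, 0.107]
orientation: [0.001, 0.782, 0.624, 0.001]
contact_force: [4.9, -2.1, -3.0]
opening: 0.0182
gripper_force: 30.0
```

Run:
```python
import numpy as np
def tab(th0,step,n=24):
    t=np.radians(th0+step*np.arange(n+1)); p=.05*np.c_[np.cos(t),np.sin(t)]/.75
    for i,d in enumerate(np.diff(np.round(p,4),axis=0)): print(th0+step*(i+1),d.round(4).tolist())
tab(150,-15)
```

```text
135 [0.0106, 0.0138]
120 [0.0138, 0.0106]
105 [0.016, 0.0067]
90 [0.0173, 0.0023]
75 [0.0173, -0.0023]
60 [0.016, -0.0067]
45 [0.0138, -0.0106]
30 [0.0106, -0.0138]
15 [0.0067, -0.016]
0 [0.0023, -0.0173]
-15 [-0.0023, -0.0173]
-30 [-0.0067, -0.016]
-45 [-0.0106, -0.0138]
-60 [-0.0138, -0.0106]
-75 [-0.016, -0.0067]
-90 [-0.0173, -0.0023]
-105 [-0.0173, 0.0023]
-120 [-0.016, 0.0067]
-135 [-0.0138, 0.0106]
-150 [-0.0106, 0.0138]
-165 [-0.0067, 0.016]
-180 [-0.0023, 0.0173]
-195 [0.0023, 0.0173]
-210 [0.0067, 0.016]
```

>>> drive_tool --pt "0.0106 0.0138 0 0 0 0 0" --pt "0.0138 0.0106 0 0 0 0 0" --pt "0.016 0.0067 0 0 0 0 0" --pt "0.0173 0.0023 0 0 0 0 0" --pt "0 0 0 0 0 0 0"

```text
t: 14.68
tool_pos: [0.4762, -0.1772, 0.1069]
orientation: [0.0, 0.781, 0.624, 0.001]
contact_force: [2.2, -1.6, 3.8]
opening: 0.0179
gripper_force: 30.0
```

>>> drive_tool --pt "0.0173 -0.0023 0 0 0 0 0" --pt "0.016 -0.0067 0 0 0 0 0" --pt "0.0138 -0.0106 0 0 0 0 0" --pt "0 0 0 0 0 0 0"

```text
t: 15.18
tool_pos: [0.5113, -0.1918, 0.107]
orientation: [0.0, 0.781, 0.624, 0.001]
contact_force: [5.0, 1.0, 3.2]
opening: 0.018
gripper_force: 30.0
```

Forces are low and the handle follows. Before creeping to the stop, I'll check the pipe's direction. It may hint where shut lies, though I'll still feel for the stop.

Run:
```python
from h import *
b=snap('top')
for z in (0.005,.03):
  p=plane(b,(403.5,237),z)-[.476,-.2274,z]; print(p,np.degrees(np.arctan2(p[1],p[0])))
B=plane(b,(420,151),.094)
f=plane(b,(398,172),.01)-B; h=plane(b,(411.5,160.5),.143)-B
for p in(f,h): print(p,np.degrees(np.arctan2(p[1],p[0])))
import math
for t0,st,n in((45,-10,26),):
  t=np.radians(t0+st*np.arange(n+1));q=np.round(.05*np.c_[np.cos(t),np.sin(t)]/.75,4)
  print([(t0+st*(i+1),*d.round(4)) for i,d in enumerate(np.diff(q,axis=0).tolist() and np.diff(q,axis=0))])
```

```text
[-4.42083740e-02  3.26770114e-02 -1.06685494e-16] 143.5297123190859
[-4.61026590e-02  3.88373739e-02  2.77555756e-17] 139.88885433832908
[-0.03490671  0.03422789 -0.084     ] 135.56255854380268
[-0.03445358  0.03413971  0.049     ] 135.26217645750836
[(35, np.float64(0.0075), np.float64(-0.0089)), (25, np.float64(0.0058), np.float64(-0.01)), (15, np.float64(0.004), np.float64(-0.0109)), (5, np.float64(0.002), np.float64(-0.0115)), (-5, np.float64(0.0), np.float64(-0.0116)), (-15, np.float64(-0.002), np.float64(-0.0115)), (-25, np.float64(-0.004), np.float64(-0.0109)), (-35, np.float64(-0.0058), np.float64(-0.01)), (-45, np.float64(-0.0075), np.float64(-0.0089)), (-55, np.float64(-0.0089), np.float64(-0.0075)), (-65, np.float64(-0.01), np.float64(-0.0058)), (-75, np.float64(-0.0109), np.float64(-0.004)), (-85, np.float64(-0.0115), np.float64(-0.002)), (-95, np.float64(-0.0116), np.float64(0.0)), (-105, np.float64(-0.0115), np.float64(0.002)), (-115, np.float64(-0.0109), np.float64(0.004)), (-125, np.float64(-0.01), np.float64(0.0058)), (-135, np.float64(-0.0089), np.float64(0.0075)), (-145, np.float64(-0.0075), np.float64(0.0089)), (-155, np.float64(-0.0058), np.float64(0.01)), (-165, np.float64(-0.004), np.float64(0.0109)), (-175, np.float64(-0.002), np.float64(0.0115)), (-185, np.float64(0.0), np.float64(0.0116)), (-195, np.float64(0.002), np.float64(0.0115)), (-205, np.float64(0.004), np.float64(0.0109)), (-215, np.float64(0.0058), np.float64(0.01))]
```

>>> drive_tool --pt "0.0086 -0.0088 0 0 0 0 0"

```text
t: 15.35
tool_pos: [0.5163, -0.1975, 0.1069]
orientation: [-0.001, 0.781, 0.625, 0.0]
contact_force: [0.7, 3.0, 6.6]
opening: 0.018
gripper_force: 30.0
```

>>> drive_tool --pt "0.0064 -0.0118 0 0 0 0 0"

```text
t: 15.48
tool_pos: [0.5216, -0.2064, 0.107]
orientation: [-0.0, 0.781, 0.625, 0.001]
contact_force: [2.2, 4.0, 5.0]
opening: 0.0179
gripper_force: 30.0
```

>>> drive_tool --pt "0.003 -0.0127 0 0 0 0 0"

```text
t: 15.6
tool_pos: [0.5247, -0.2158, 0.107]
orientation: [0.0, 0.781, 0.625, 0.002]
contact_force: [7.7, 4.7, 1.3]
opening: 0.0179
gripper_force: 30.0
```

>>> drive_tool --pt "0.001 -0.0139 0 0 0 0 0"

```text
t: 15.72
tool_pos: [0.526, -0.2263, 0.1071]
orientation: [0.001, 0.781, 0.625, 0.002]
contact_force: [9.0, 3.9, -0.1]
opening: 0.0182
gripper_force: 30.0
```

>>> drive_tool --pt "-0.0012 -0.0139 0 0 0 0 0"

```text
t: 15.85
tool_pos: [0.5251, -0.2374, 0.1071]
orientation: [0.001, 0.781, 0.625, 0.002]
contact_force: [7.9, 0.9, 0.1]
opening: 0.0183
gripper_force: 30.0
```

>>> drive_tool --pt "-0.0043 -0.0133 0 0 0 0 0"

```text
t: 15.98
tool_pos: [0.5216, -0.2481, 0.107]
orientation: [0.001, 0.781, 0.624, 0.002]
contact_force: [6.8, 0.0, 1.0]
opening: 0.0184
gripper_force: 30.0
```

>>> drive_tool --pt "-0.007 -0.0121 0 0 0 0 0"

```text
t: 16.1
tool_pos: [0.5158, -0.2577, 0.107]
orientation: [0.001, 0.781, 0.624, 0.001]
contact_force: [5.4, 0.3, 2.3]
opening: 0.0181
gripper_force: 30.0
```

>>> drive_tool --pt "-0.0093 -0.0104 0 0 0 0 0"

```text
t: 16.23
tool_pos: [0.5083, -0.2657, 0.107]
orientation: [0.001, 0.781, 0.624, 0.001]
contact_force: [3.4, 0.5, 5.1]
opening: 0.0185
gripper_force: 30.0
```

>>> drive_tool --pt "-0.0113 -0.0082 0 0 0 0 0"

```text
t: 16.35
tool_pos: [0.4992, -0.2717, 0.107]
orientation: [0.0, 0.781, 0.624, 0.0]
contact_force: [2.9, 1.6, 5.7]
opening: 0.0183
gripper_force: 30.0
```

>>> drive_tool --pt "-0.0127 -0.0055 0 0 0 0 0"

```text
t: 16.48
tool_pos: [0.4892, -0.2756, 0.1069]
orientation: [0.0, 0.781, 0.624, 0.0]
contact_force: [2.5, 3.1, 7.4]
opening: 0.0178
gripper_force: 30.0
```

>>> drive_tool --pt "-0.0136 -0.0029 0 0 0 0 0"

```text
t: 16.6
tool_pos: [0.4789, -0.2774, 0.1069]
orientation: [-0.0, 0.781, 0.624, 0.0]
contact_force: [2.8, 4.1, 7.3]
opening: 0.0179
gripper_force: 30.0
```

>>> drive_tool --pt "-0.0139 0.0001 0 0 0 0 0"

```text
t: 16.73
tool_pos: [0.4685, -0.2769, 0.1069]
orientation: [-0.0, 0.781, 0.624, 0.0]
contact_force: [3.6, 4.9, 6.7]
opening: 0.018
gripper_force: 30.0
```

>>> drive_tool --pt "-0.0136 0.0029 0 0 0 0 0"

```text
t: 16.85
tool_pos: [0.4586, -0.2743, 0.1069]
orientation: [-0.0, 0.781, 0.624, 0.001]
contact_force: [5.9, 5.4, 6.1]
opening: 0.0184
gripper_force: 30.0
```

>>> drive_tool --pt "-0.0126 0.0058 0 0 0 0 0"

```text
t: 16.98
tool_pos: [0.4494, -0.2698, 0.1069]
orientation: [-0.0, 0.781, 0.624, 0.001]
contact_force: [6.4, 3.9, 3.5]
opening: 0.0178
gripper_force: 30.0
```

>>> drive_tool --pt "-0.0111 0.0083 0 0 0 0 0"

```text
t: 17.1
tool_pos: [0.4414, -0.2635, 0.1069]
orientation: [0.0, 0.781, 0.624, 0.001]
contact_force: [8.7, 4.7, 2.8]
opening: 0.0179
gripper_force: 30.0
```

>>> drive_tool --pt "-0.009 0.0104 0 0 0 0 0"

```text
t: 17.23
tool_pos: [0.4348, -0.2558, 0.1069]
orientation: [0.0, 0.781, 0.624, 0.001]
contact_force: [10.0, 3.1, 1.2]
opening: 0.0185
gripper_force: 30.0
```

>>> drive_tool --pt "-0.0066 0.0121 0 0 0 0 0"

```text
t: 17.35
tool_pos: [0.43, -0.247, 0.107]
orientation: [0.001, 0.781, 0.624, 0.001]
contact_force: [11.3, 1.9, 0.6]
opening: 0.018
gripper_force: 30.0
```

>>> drive_tool --pt "-0.0036 0.0133 0 0 0 0 0"

```text
t: 17.48
tool_pos: [0.4271, -0.2376, 0.1069]
orientation: [0.001, 0.781, 0.624, 0.001]
contact_force: [8.2, -0.2, 0.0]
opening: 0.0184
gripper_force: 30.0
```

>>> drive_tool --pt "-0.0008 0.0139 0 0 0 0 0"

```text
t: 17.6
tool_pos: [0.4261, -0.2277, 0.107]
orientation: [0.001, 0.782, 0.624, 0.0]
contact_force: [7.4, -3.0, 1.4]
opening: 0.0184
gripper_force: 30.0
```

>>> drive_tool --pt "0.0018 0.0139 0 0 0 0 0"

```text
t: 17.73
tool_pos: [0.427, -0.2176, 0.1069]
orientation: [0.001, 0.782, 0.624, -0.0]
contact_force: [5.0, -4.5, 2.3]
opening: 0.0182
gripper_force: 30.0
```

>>> drive_tool --pt "0.0045 0.0133 0 0 0 0 0"

```text
t: 17.85
tool_pos: [0.4302, -0.2075, 0.1069]
orientation: [0.0, 0.782, 0.624, -0.0]
contact_force: [2.8, -4.0, 5.3]
opening: 0.018
gripper_force: 30.0
```

>>> drive_tool --pt "0.003 0.0062 0 0 0 0 0"

```text
t: 17.98
tool_pos: [0.4327, -0.2026, 0.1069]
orientation: [0.0, 0.782, 0.624, -0.0]
contact_force: [-0.3, -3.7, 6.5]
opening: 0.0179
gripper_force: 30.0
```

>>> drive_tool --pt "0.0025 0.004 0 0 0 0 0" --pt "0 0 0 0 0 0 0"

```text
t: 18.23
tool_pos: [0.4346, -0.1995, 0.1069]
orientation: [-0.0, 0.782, 0.624, -0.0]
contact_force: [-0.1, -1.7, 7.2]
opening: 0.018
gripper_force: 30.0
```

>>> drive_tool --pt "0.0027 0.0038 0 0 0 0 0" --pt "0 0 0 0 0 0 0"

```text
t: 18.48
tool_pos: [0.4365, -0.1969, 0.1068]
orientation: [-0.0, 0.782, 0.624, -0.0]
contact_force: [0.4, -1.8, 7.0]
opening: 0.0179
gripper_force: 30.0
```

>>> drive_tool --pt "0.0026 0.0031 0 0 0 0 0" --pt "0 0 0 0 0 0 0"

```text
t: 18.73
tool_pos: [0.4367, -0.1966, 0.1068]
orientation: [-0.0, 0.782, 0.623, -0.002]
contact_force: [-6.7, -7.5, 10.8]
opening: 0.018
gripper_force: 30.0
```

>>> drive_tool --pt "0.0026 0.0031 0 0 0 0 0" --pt "0 0 0 0 0 0 0"

```text
t: 18.98
tool_pos: [0.4369, -0.1963, 0.1067]
orientation: [-0.0, 0.783, 0.622, -0.004]
contact_force: [-14.5, -13.9, 16.3]
opening: 0.0182
gripper_force: 30.0
```

Hard stop found: force climbs from 10 to about 20 N with no motion, at TCP (0.4366,-0.1967), about 142°. It matches the pipe's direction, one turn from the start. Now backing off two turns.

Run:
```python
import numpy as np
t=np.radians(142+15*np.arange(25)); q=np.round(.05*np.c_[np.cos(t),np.sin(t)]/.75,4)
d=np.diff(q,axis=0)
for k in range(3): print([[*r.round(4).tolist(),0,0,0,0,0] for r in d[8*k:8*k+8]], (np.array([.476,-.2273])+.75*q[8*k+8]).round(4))
```

```text
[[-0.0089, -0.015, 0, 0, 0, 0, 0], [-0.0046, -0.0167, 0, 0, 0, 0, 0], [-0.0002, -0.0174, 0, 0, 0, 0, 0], [0.0044, -0.0169, 0, 0, 0, 0, 0], [0.0086, -0.0151, 0, 0, 0, 0, 0], [0.0122, -0.0124, 0, 0, 0, 0, 0], [0.015, -0.0089, 0, 0, 0, 0, 0], [0.0167, -0.0046, 0, 0, 0, 0, 0]] [ 0.469  -0.2768]
[[0.0174, -0.0002, 0, 0, 0, 0, 0], [0.0169, 0.0044, 0, 0, 0, 0, 0], [0.0151, 0.0086, 0, 0, 0, 0, 0], [0.0124, 0.0122, 0, 0, 0, 0, 0], [0.0089, 0.015, 0, 0, 0, 0, 0], [0.0046, 0.0167, 0, 0, 0, 0, 0], [0.0002, 0.0174, 0, 0, 0, 0, 0], [-0.0044, 0.0169, 0, 0, 0, 0, 0]] [ 0.5224 -0.2086]
[[-0.0086, 0.0151, 0, 0, 0, 0, 0], [-0.0122, 0.0124, 0, 0, 0, 0, 0], [-0.015, 0.0089, 0, 0, 0, 0, 0], [-0.0167, 0.0046, 0, 0, 0, 0, 0], [-0.0174, 0.0002, 0, 0, 0, 0, 0], [-0.0169, -0.0044, 0, 0, 0, 0, 0], [-0.0151, -0.0086, 0, 0, 0, 0, 0], [-0.0124, -0.0122, 0, 0, 0, 0, 0]] [ 0.4366 -0.1966]
```

>>> drive_tool --pt "-0.0026 -0.0031 0 0 0 0 0" --pt "-0.0024 -0.0028 0 0 0 0 0" --pt "0 0 0 0 0 0 0"

```text
t: 19.35
tool_pos: [0.4365, -0.1969, 0.1069]
orientation: [-0.0, 0.782, 0.624, -0.0]
contact_force: [-0.3, -2.7, 7.5]
opening: 0.0181
gripper_force: 30.0
```

>>> drive_tool --pt "-0.0089 -0.015 0 0 0 0 0" --pt "-0.0046 -0.0167 0 0 0 0 0" --pt "-0.0002 -0.0174 0 0 0 0 0" --pt "0.0044 -0.0169 0 0 0 0 0" --pt "0.0086 -0.0151 0 0 0 0 0" --pt "0.0122 -0.0124 0 0 0 0 0" --pt "0.015 -0.0089 0 0 0 0 0" --pt "0.0167 -0.0046 0 0 0 0 0"

```text
t: 20.35
tool_pos: [0.4687, -0.2768, 0.1068]
orientation: [-0.001, 0.782, 0.624, -0.001]
contact_force: [-1.9, 3.6, 11.6]
opening: 0.0183
gripper_force: 30.0
```

Tracking is within 0.5 mm.

>>> drive_tool --pt "0.0174 -0.0002 0 0 0 0 0" --pt "0.0169 0.0044 0 0 0 0 0" --pt "0.0151 0.0086 0 0 0 0 0" --pt "0.0124 0.0122 0 0 0 0 0" --pt "0.0089 0.015 0 0 0 0 0" --pt "0.0046 0.0167 0 0 0 0 0" --pt "0.0002 0.0174 0 0 0 0 0" --pt "-0.0044 0.0169 0 0 0 0 0"

```text
t: 21.35
tool_pos: [0.5227, -0.2084, 0.1069]
orientation: [0.0, 0.782, 0.624, -0.0]
contact_force: [-1.0, -2.6, 8.3]
opening: 0.0179
gripper_force: 30.0
```

>>> drive_tool --pt "-0.0086 0.0151 0 0 0 0 0" --pt "-0.0122 0.0124 0 0 0 0 0" --pt "-0.015 0.0089 0 0 0 0 0" --pt "-0.0167 0.0046 0 0 0 0 0" --pt "-0.0174 0.0002 0 0 0 0 0" --pt "-0.0169 -0.0044 0 0 0 0 0" --pt "-0.0151 -0.0086 0 0 0 0 0" --pt "-0.0124 -0.0122 0 0 0 0 0"

```text
t: 22.35
tool_pos: [0.4367, -0.1964, 0.1069]
orientation: [-0.0, 0.781, 0.624, 0.0]
contact_force: [6.8, -1.4, 2.8]
opening: 0.0181
gripper_force: 30.0
```

One turn open; same again.

>>> drive_tool --pt "-0.0089 -0.015 0 0 0 0 0" --pt "-0.0046 -0.0167 0 0 0 0 0" --pt "-0.0002 -0.0174 0 0 0 0 0" --pt "0.0044 -0.0169 0 0 0 0 0" --pt "0.0086 -0.0151 0 0 0 0 0" --pt "0.0122 -0.0124 0 0 0 0 0" --pt "0.015 -0.0089 0 0 0 0 0" --pt "0.0167 -0.0046 0 0 0 0 0"

```text
t: 23.35
tool_pos: [0.4687, -0.2769, 0.1068]
orientation: [-0.001, 0.782, 0.624, -0.0]
contact_force: [-1.8, 5.6, 13.8]
opening: 0.0181
gripper_force: 30.0
```

>>> drive_tool --pt "0.0174 -0.0002 0 0 0 0 0" --pt "0.0169 0.0044 0 0 0 0 0" --pt "0.0151 0.0086 0 0 0 0 0" --pt "0.0124 0.0122 0 0 0 0 0" --pt "0.0089 0.015 0 0 0 0 0" --pt "0.0046 0.0167 0 0 0 0 0" --pt "0.0002 0.0174 0 0 0 0 0" --pt "-0.0044 0.0169 0 0 0 0 0"

```text
t: 24.35
tool_pos: [0.5228, -0.209, 0.1069]
orientation: [0.0, 0.782, 0.624, 0.0]
contact_force: [-0.3, -3.2, 7.9]
opening: 0.0181
gripper_force: 30.0
```

>>> drive_tool --pt "-0.0086 0.0151 0 0 0 0 0" --pt "-0.0122 0.0124 0 0 0 0 0" --pt "-0.015 0.0089 0 0 0 0 0" --pt "-0.0167 0.0046 0 0 0 0 0" --pt "-0.0174 0.0002 0 0 0 0 0" --pt "-0.0169 -0.0044 0 0 0 0 0" --pt "-0.0151 -0.0086 0 0 0 0 0"

```text
t: 25.22
tool_pos: [0.4459, -0.1873, 0.1069]
orientation: [-0.0, 0.781, 0.624, 0.0]
contact_force: [5.3, -1.7, 4.3]
opening: 0.0183
gripper_force: 30.0
```

>>> drive_tool --pt "-0.0124 -0.0122 0 0 0 0 0" --pt "0 0 0 0 0 0 0" --pt "0 0 0 0 0 0 0"

```text
t: 25.6
tool_pos: [0.436, -0.1975, 0.1068]
orientation: [-0.0, 0.782, 0.623, -0.001]
contact_force: [-0.8, -2.2, 8.9]
opening: 0.0182
gripper_force: 30.0
```

Run:
```python
from h import *
a=snap('scene','s9.png')
st=arm.read_state();p=st['tool_pos'];print(p,np.degrees(np.arctan2(p[1]+.2273,p[0]-.476)),np.degrees(np.arctan2(-.1967+.2273,.4366-.476)),st['contact_force'])
```

```text
[ 0.43603513 -0.19751375  0.10682435] 143.3024324760524 142.16530873291595 [-2.38381575 -2.22168954 10.25584241]
```

View pics/s9.png

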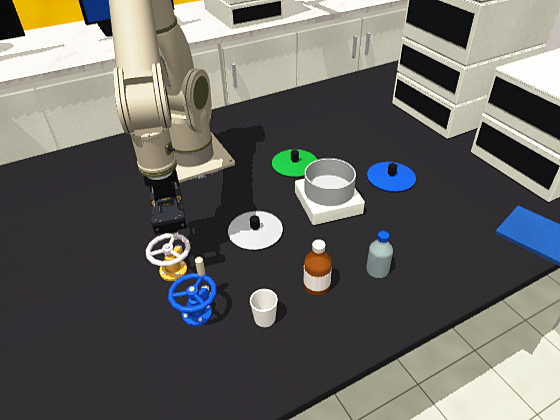

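The picture shows the gripper on the handle (168,215), the lid flat on the bench (255,231), and the bystanders unmoved. The wheel is about 1° past two turns, so I'll trim it.

>>> drive_tool --pt "0.0008 0.001 0 0 0 0 0" --pt "0 0 0 0 0 0 0" --pt "0 0 0 0 0 0 0"

```text
t: 26.02
tool_pos: [0.4367, -0.1966, 0.1068]
orientation: [-0.0, 0.782, 0.624, -0.001]
contact_force: [-1.3, -1.7, 9.8]
opening: 0.0179
gripper_force: 30.0
```

```bash
python3 -c "
from rig import sign_off
print(sign_off())"
```

```text
the job is handed in; nothing more can be done
None
```

The job is handed in: the lid is flat and knob up on the bench, and the valve was shut to its stop and backed off two turns (within about 0.2° by my reading). The crank handle is still gripped, and the bottles and beaker were not touched.

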